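# Press a phone home on a sprung test dock and hold it there

## Task

Take the pink phone out of the phone stand and put it, still upright with the same end down, into the blue nest of the test dock. Press it gently down against the sprung orange contact block until it meets the steel stops, and keep gripping and pressing it there: your program finishes while the phone is still held fully home. Do not disturb the other two phones or the bottle.

Things in the scene. Friction and masses are not known exactly. Their poses are not given: they have to be found in the camera images.
- pink_phone: Pink phone, 133 x 67 x 9 mm (12 at the camera bump on its back), 0.13 to 0.23 kg, standing upright in any one bay of the stand. x runs along its length (up at the start), y along its width, z through its thickness, out of the pink back (towards the robot at the start). Origin: mid-length, mid-width, on the screen face; it spans z 0 to 9 mm. Grip its top end across the thickness.
- pink_foot (a point): Centre of the pink phone's lower end face (at mid thickness); same axes as the phone.
- pink_top (a point): Centre of the pink phone's upper end face, 133 mm from pink_foot; same axes as the phone.
- blue_phone: Dark blue phone, 145 x 72 x 11 mm, upright in another bay of the stand, its top 153 mm above the counter. Leave alone. Origin and axes as for the pink phone.
- case_phone: Phone in a pale clear case, black screen towards the robot, 145 x 78 x 10 mm, upright in another bay, its top about 150 mm above the counter. Leave alone. x up, y along its width, z out of the screen; origin mid-length, mid-width on its back.
- alcohol_bottle: White bottle with a blue neck, 62 mm across, 116 mm tall, near the back left. Origin centre of its underside. Leave alone.
- stand: Phone stand, fixed, turned a little about the vertical: three bays side by side along its y, 95 mm apart. Origin: centre of its underside. Black base 80 (x) x 290 (y) x 8 mm; phones stand on it between grey rails 14 mm apart in x that reach 34 mm above the counter, with 12 mm dividers of the same height between bays.
- dock: Phone test dock, fixed, turned a little about the vertical. Origin: centre of underside. Aluminium base 110 (x) x 130 (y) x 12 mm; on it a blue open-topped nest, 16 (x) x 75 mm (y) inside up to 58 mm above the counter, then lips flaring to 71 mm (mouth 36 x 95 mm). The phone goes in from above, its thickness along dock x, width along dock y, either face forward.
- stop: Two steel stop ledges in the nest (hard stop), tops 30 mm above the counter, 27 mm either side of the nest's centre along dock y. Frame same as the dock's. The nest has a 31 mm wide open gap in its front and back walls.
- nest (a point): Centre of the nest at the level of the stop ledges' tops, 30 mm above the counter. Same axes as the dock. A phone fully home has its foot here.
- plunger (a joint): Orange sprung contact block, 13 x 26 mm, in the middle of the nest between the stops. Value in m pressed down: 0 as it stands, its top 42 mm above the counter (12 mm above the stops); 0.012 when level with the stops. About 4.5 N starts it, 8 N brings it level with the stops; it lifts the phone again if the phone is let go.

How it is judged:
By the outcome, as a careful person would: the job done as asked, in the order asked, and still so for the second after the job is handed in, while the arm keeps its last pose, push and grip.
It also fails if it takes over 40 s, if anything falls off the work surface, if the arm or the gripper's body presses on something with over 40 N, if the wrist force passes 120 N, or if a joint passes its speed limit or range.

## Robot

A 6-joint arm with a two-finger parallel gripper is mounted at the origin on a cart in front of the work surface, level with it; the furniture and walls round the work are solid. World frame = base frame: x ahead of the robot, y to its left, z up, the work surface at z = 0. Lengths are in m, angles in rad, forces in N, time in s.
With the tool pointing down it reaches from about 0.275 to 0.85 m from the base axis. Payload 5.2 kg.
Tool frame: the origin (TCP) lies midway between the tips of the shut fingers; the grasp point (between the pads) lies 19 mm behind it; z points along the fingers, y is the line along which they close (so a half turn about z gives the same grasp; the last joint's range is limited). The gripper opens to 85 mm and grips with 20 to 120 N. Pads are 22 mm wide; open, the fingers measure 114 mm over their backs; the gripper's body (76 mm by 85 mm) begins 54 mm behind the grasp point. The pads swing forward as they close: fully open they stand 13 mm farther back than shut.
Start: joints at [0.929, 0.259, 1.535, -0, 1.348, -0.203], TCP at [0.234, 0.498, 0.196] pointing down, gripper open.
Joint ranges: [-3.14, 3.14], [-0.91, 2.08], [0.19, 2.58], [-1.22, 4.36], [0.22, 2.71], [-3.12, 3.12]. Speed limits (rad/s): [2.57, 2.57, 3.14, 3.14, 3.14, 3.14].

## Interface

Orientations are given as a unit quaternion [x, y, z, w].
In Python, from bench import manip gives the robot as it stands. The module is installed in compiled form; this text tells all that it offers.
- The arm moves only by the tool move_arm, never from a script. Its arguments are lists of equal length, an entry for each row: "linear": the shift along the tool's x, y, z in mm, a list of three; "delta_rot": the turn, a rotation vector about the tool's x, y, z in rad, a list of three. A call has 1 to 5 rows; each row shifts and turns the commanded pose from where the row before left it, along the tool's axes as they then stand; what a row does not reach is not made up. A row lasts 1/12 s, in which the tool goes at most 41.7 mm and 7.16 degrees, less where a joint would pass 70% of its speed; a pose out of reach is approached as far as the arm can. A call is refused whole if a number of a shift passes 41.7 or a number of a turn 0.125, either way. A call with a gripper value outside its range is refused whole. "hand" is the opening, from -1 (shut) to 1 (fully open), set as the call begins (left out, the last holds). The fingers move at their own pace and stop on an object; "force" is the grip in N (left out, the last holds). Time passes only in rows, so rows that do not move let the fingers close. It gives the time, the measured TCP pose, the force, the opening and the grip force at its end, in the units of the state.
- manip.get_obs(): the state, without advancing time (a new reading comes with each control period).
- manip.capture(name): name is "scene" or "side" or "wrist"; returns the picture (400x640x3 uint8, red, green, blue); there is no depth.
- manip.camera_model(name): a dict with "intrinsics" (3x3 intrinsics, pixels), "eye" and "orientation" of the camera in the world; the wrist camera has in their place "hand_eye" (4x4, takes a point from camera to tool coordinates, whose origin is the TCP and whose axes are the flange's). Camera axes: x right, y up, looking along -z (the intrinsics and any distortion apply to the point x, -y, -z); pixel columns grow to the right and rows downward; lengths in m; the calibration is good to about 2 mm. A picture is of the moment at which its call begins: read the wrist's pose just before it. camera_model takes no time and is no camera call.
- manip.finish_job(): hands the job in; it is judged then, once.
Trained networks look in the newest picture that a camera, given by its name, has taken for a name from the list of things; names that differ only in an ending like _2 or _b are one class to them, and where a whole thing is asked for, a point or a joint stands for the part that bears it (a point fixed in the world has none). Each returns a list of dicts, best first, with "score" (0 to 1); they miss things now and then, are a little off and sometimes report something else, mostly with a low value. They report only what shows in the picture. A call takes as long as a camera call.
- manip.search_frame(thing, camera): "extent" ([left, top, right, bottom] in pixels, round what is visible of it).
- manip.cut_out(thing, camera): "region" (400x640 bool, what is visible of it) and "extent" ([left, top, right, bottom] in pixels, round what is visible of it).
- manip.spot_point(thing, camera): "uv" ([column, row] in pixels: a listed point, or the origin of a listed thing).
The state is a dict: "clock": time; "q": joint angles; "joint_velocities": joint speeds; "tau": joint torques, N m; "tool_pos": TCP position; "orientation": TCP orientation; "wrist_force": force on the tool from outside, world axes, zero at the start; "moment": the same for the moment, N m; "width": finger opening in m; "finger_force": force on a finger pad.
Only numpy, scipy, OpenCV 4.12 (cv2) and the standard library are available. Lean on these libraries where they do the work, as an engineer would, in place of code of your own. Each camera call takes 0.05 s, during which the arm holds its last target. There are 200 camera calls.

## Working session

There is one attempt and no reset: what is moved stays moved. The work goes in short steps, Python scripts to look and compute and a tool call to move; the robot and the scene stay as the last step left them, time stands still between calls to the robot, and variables do not carry over. Pictures are saved under pics/ and viewed, at most 11 in all, crops included, and the job is handed in when it is done.

Besides the shell and the picture viewer there is one more tool, called after "Call:" by a JSON object that holds its "api" and its "payload", one argument or row to a line. move_arm: Moves the arm, as the interface text tells. Its arguments: {"type":"object","properties":{"linear":{"type":"array","items":{"type":"array","items":{"type":"number"}}},"delta_rot":{"type":"array","items":{"type":"array","items":{"type":"number"}}},"hand":{"type":"number"},"force":{"type":"number"}},"required":["linear","delta_rot"]}

```bash
mkdir -p pics
cat > h.py <<'E'
import numpy as np, cv2
from bench import manip
from scipy.spatial.transform import Rotation as R
def cam(n,obs=None):
    m=manip.camera_model(n); K=np.array(m["intrinsics"])
    if "hand_eye" in m:
        T=np.array(m["hand_eye"]); o=obs or manip.get_obs()
        W=np.eye(4); W[:3,:3]=R.from_quat(o["orientation"]).as_matrix(); W[:3,3]=o["tool_pos"]
        T=W@T; return K,T[:3,:3],T[:3,3],m
    q=np.array(m["orientation"]); 
    Rm=R.from_quat(q).as_matrix() if q.size==4 else q
    return K,Rm,np.array(m["eye"]),m
def dist(m):
    for k in m:
        if 'dist' in k: return np.array(m[k],float)
    return None
def ray(c,uv):
    K,Rm,e,m=c
    p=cv2.undistortPoints(np.array([[uv]],float),K,dist(m))[0,0]
    d=Rm@np.array([p[0],-p[1],-1]); return e,d/np.linalg.norm(d)
def atz(c,uv,z):
    e,d=ray(c,uv); return e+d*(z-e[2])/d[2]
def tri(rs):
    A=np.zeros((3,3));b=np.zeros(3)
    for e,d in rs:
        P=np.eye(3)-np.outer(d,d);A+=P;b+=P@e
    x=np.linalg.solve(A,b); return x,[np.linalg.norm((np.eye(3)-np.outer(d,d))@(x-e)) for e,d in rs]
def proj(c,X):
    K,Rm,e,m=c; p=Rm.T@(np.array(X)-e)
    p=np.array([p[0],-p[1],-p[2]])
    return cv2.projectPoints(p.reshape(1,1,3),np.zeros(3),np.zeros(3),K,dist(m))[0].ravel()
E
python3 - <<'E'
from h import *
np.set_printoptions(precision=4,suppress=True)
o=manip.get_obs(); print({k:np.round(v,4) for k,v in o.items()})
ims=[]
for n in ["scene","side","wrist"]:
    im=manip.capture(n); ims.append(im); cv2.imwrite(f"pics/{n}0.png",im[:,:,::-1])
    c=cam(n,o); print(n,c[3])
    for t in ["pink_phone","dock","stand"]:
        r=manip.search_frame(t,n); print(t,[(np.round(x["extent"]),round(x["score"],2)) for x in r[:2]])
    for t in ["pink_top","pink_foot","nest","stand","dock","plunger"]:
        r=manip.spot_point(t,n); print(t,[(np.round(x["uv"],1),round(x["score"],2)) for x in r[:2]])
E
```

```text
{'clock': np.float64(0.0), 'q': array([ 0.9292,  0.2593,  1.5361, -0.    ,  1.348 , -0.2028]), 'joint_velocities': array([-0.0009, -0.001 , -0.0008,  0.0008,  0.0002, -0.0004]), 'tau': array([  0.0008, -44.6047, -29.0565,  -0.0003,   0.0116,   0.    ]), 'tool_pos': array([0.2333, 0.4974, 0.195 ]), 'orientation': array([ 0.2177,  0.976 , -0.0008, -0.0004]), 'wrist_force': array([ 0.7019, -0.3031, -0.0394]), 'moment': array([-0.0342, -0.0392,  0.0362]), 'finger_force': np.float64(0.0), 'width': np.float64(0.0853)}
scene {'intrinsics': array([[387.9434,   0.    , 312.5717],
       [  0.    , 387.9434, 200.919 ],
       [  0.    ,   0.    ,   1.    ]]), 'eye': array([ 0.2259, -0.6857,  1.0546]), 'orientation': array([ 0.3322, -0.082 , -0.2235,  0.9126])}
pink_phone [(array([286., 245., 298., 279.]), 0.75)]
dock [(array([231., 178., 277., 216.]), 0.95)]
stand [(array([274., 255., 354., 347.]), 0.57)]
pink_top [(array([293.6, 250.8]), 0.63)]
pink_foot [(array([292.8, 269.9]), 0.57)]
nest [(array([252. , 190.8]), 0.97), (array([253.6, 196.4]), 0.49)]
stand [(array([310.9, 299.2]), 0.96)]
dock [(array([256.6, 199.4]), 0.94), (array([297.1, 261.8]), 0.44)]Traceback (most recent call last):
  File "<stdin>", line 11, in <module>
ValueError: it knows: alcohol_bottle, blue_phone, case_phone, dock, nest, pink_foot, pink_phone, pink_top, stand, stop
```

Run:
```python
from h import *
np.set_printoptions(precision=4,suppress=True)
o=manip.get_obs()
ims=[]
for n in ["scene","side","wrist"]:
    im=manip.capture(n); ims.append(im)
    c=cam(n,o); 
    if n!="scene": print(n,c[3])
    for t in ["pink_phone","dock","stand","blue_phone","case_phone","alcohol_bottle"]:
        r=manip.search_frame(t,n); print(t,[(np.round(x["extent"]),round(x["score"],2)) for x in r[:2]])
    for t in ["pink_top","pink_foot","nest","stand","dock"]:
        r=manip.spot_point(t,n); print(t,[(np.round(x["uv"],1),round(x["score"],2)) for x in r[:2]])
a=ims[0][150:370,180:420]; a=cv2.resize(a,(720,600)[:2],interpolation=cv2.INTER_CUBIC)
cv2.imwrite("pics/s1.png",a[:,:,::-1])
cv2.imwrite("pics/side1.png",ims[1][:,:,::-1]); cv2.imwrite("pics/w1.png",ims[2][:,:,::-1])
```

```text
pink_phone [(array([286., 244., 301., 279.]), 0.86), (array([230., 174., 283., 215.]), 0.59)]
dock [(array([235., 177., 278., 216.]), 0.69)]
stand [(array([274., 256., 357., 348.]), 0.57)]
blue_phone [(array([305., 264., 320., 305.]), 0.68)]
case_phone [(array([321., 288., 344., 333.]), 0.92), (array([233., 176., 278., 219.]), 0.42)]
alcohol_bottle [(array([274., 119., 291., 147.]), 0.72)]
pink_top [(array([292.8, 247.1]), 0.73)]
pink_foot [(array([295.4, 273. ]), 0.58), (array([311. , 294.2]), 0.36)]
nest [(array([248. , 192.3]), 0.79)]
stand [(array([310.2, 293.9]), 0.59)]
dock [(array([255.6, 196.6]), 0.6)]
side {'intrinsics': array([[478.5328,   0.    , 326.1288],
       [  0.    , 478.5328, 189.9743],
       [  0.    ,   0.    ,   1.    ]]), 'eye': array([ 0.118 , -1.2477,  0.9941]), 'orientation': array([ 0.4661, -0.074 , -0.1583,  0.8673])}
pink_phone [(array([302., 212., 319., 246.]), 0.81)]
dock []
stand [(array([294., 236., 356., 302.]), 0.64)]
blue_phone [(array([316., 221., 333., 270.]), 0.69)]
case_phone [(array([329., 245., 344., 287.]), 0.64)]
alcohol_bottle [(array([312., 129., 328., 155.]), 0.82)]
pink_top [(array([306.3, 214.5]), 0.92)]
pink_foot [(array([311., 246.]), 0.56)]
nest []
stand [(array([324.9, 269.1]), 0.7)]
dock [(array([283.3, 192.7]), 0.9), (array([284.9, 188.1]), 0.22)]
wrist {'intrinsics': array([[299.1509,   0.    , 321.3216],
       [  0.    , 299.1509, 188.9877],
       [  0.    ,   0.    ,   1.    ]]), 'hand_eye': array([[-0.001 ,  0.9626,  0.271 ,  0.0697],
       [ 1.    ,  0.0009,  0.0004,  0.0004],
       [ 0.0001,  0.271 , -0.9626, -0.1782],
       [ 0.    ,  0.    ,  0.    ,  1.    ]])}
pink_phone []
dock [(array([157., 370., 171., 386.]), 0.63)]
stand []
blue_phone []
case_phone []
alcohol_bottle []
pink_top []
pink_foot []
nest []
stand []
dock []
```

View pics/s1.png

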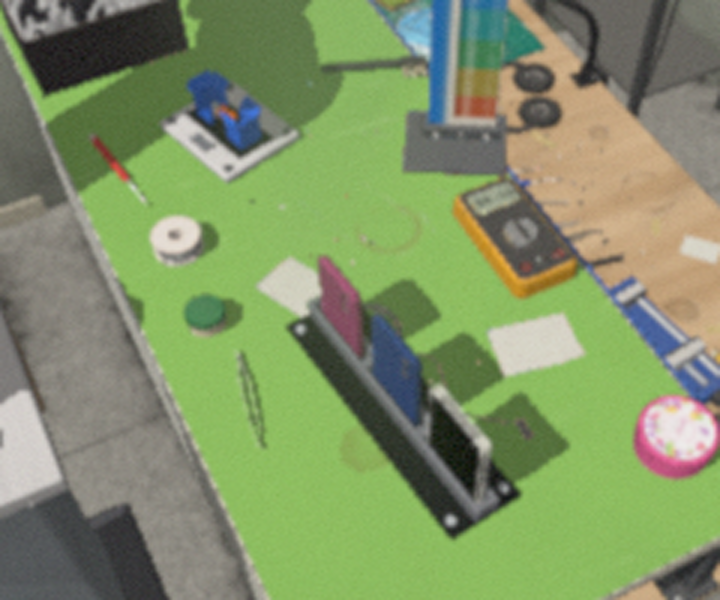

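View pics/side1.png

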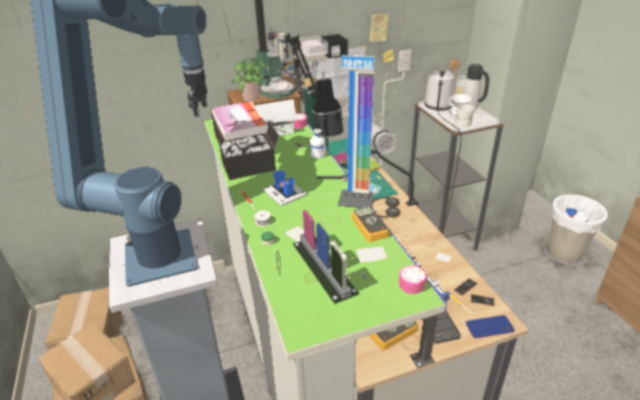

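The crop shows the pink phone in the far (left, +y) bay at about full-frame (293,260). The blue and case phones are nearer, and the dock is at (255,197). The side view agrees: phone at (310,229), dock at (285,190).

Run:
```python
from h import *
np.set_printoptions(precision=4,suppress=True)
s=cam("scene");d=cam("side")
print("top",tri([ray(s,(293.2,249)),ray(d,(306.3,214.5))]))
print("foot",tri([ray(s,(294,271.5)),ray(d,(311,246))]))
print("dock",tri([ray(s,(256,198)),ray(d,(283.3,192.7))]), atz(s,(256,198),0))
print("nest z30",atz(s,(250,191.5),.03))
print("stand",tri([ray(s,(310.5,296.5)),ray(d,(324.9,269.1))]),atz(s,(310.5,296.5),0))
# stand base corners (crop px -> full), z=.008 : crop scale 3, 600/220
for u,v in [(300,328),(452,521),(503,489)]: print(atz(s,(180+u/3,150+v*220/600),.008))
# dock plate screws z .012: front left, front right
for u,v in [(165,127),(229,178),(299,134)]: print(atz(s,(180+u/3,150+v*220/600),.012))
```

```text
top (array([ 0.4504, -0.13  ,  0.1317]), [np.float64(0.004825675322501326), np.float64(0.0048256753225015)])
foot (array([ 0.4551, -0.1279,  0.0028]), [np.float64(0.001039734745139174), np.float64(0.001039734745139255)])
dock (array([ 0.4623,  0.2088, -0.0049]), [np.float64(0.0025547092480504435), np.float64(0.002554709248050397)]) [0.4637 0.2043 0.    ]
nest z30 [0.4496 0.2167 0.03  ]
stand (array([ 0.4701, -0.2112, -0.0292]), [np.float64(0.0020873879263289606), np.float64(0.002087387926328819)]) [ 0.4615 -0.2237  0.    ]
[ 0.4168 -0.1068  0.008 ]
[ 0.4482 -0.3681  0.008 ]
[ 0.5056 -0.3614  0.008 ]
[0.3976 0.2347 0.012 ]
[0.4327 0.1219 0.012 ]
[0.5329 0.1509 0.012 ]
```

```bash
cat >> h.py <<'E'
def plan(pos,ya,n,nd=0,start=None):
    """rows from the measured pose to TCP pos, tool down, tool y at angle ya"""
    o=manip.get_obs(); p=np.array(o["tool_pos"]); r=R.from_quat(o["orientation"])
    Y=np.array([np.cos(ya),np.sin(ya),0]);Z=np.array([0,0,-1.]);X=np.cross(Y,Z)
    g=R.from_matrix(np.column_stack([X,Y,Z])); rv=(r.inv()*g).as_rotvec()/n
    st=(np.array(pos)-p)/n*1000; L=[];D=[]
    rv=np.round(rv,3); acc=p.copy()
    for i in range(n):
        w=(p+ (np.array(pos)-p)*(i+1)/n-acc)*1000
        l=np.round(r.inv().apply(w),nd); acc=acc+r.apply(l)/1000
        L.append((l+0.0).tolist());D.append(rv.tolist()); r=r*R.from_rotvec(rv)
    for i in range(0,n,5): print("linear",L[i:i+5],"rot",D[i:i+5])
E
python3 -c "
from h import *
plan([.45,.25,.24],.29,10)"
```

```text
linear [[-30.0, -13.0, -4.0], [-31.0, -11.0, -5.0], [-32.0, -8.0, -4.0], [-33.0, -5.0, -5.0], [-32.0, -3.0, -4.0]] rot [[-0.0, -0.0, 0.084], [-0.0, -0.0, 0.084], [-0.0, -0.0, 0.084], [-0.0, -0.0, 0.084], [-0.0, -0.0, 0.084]]
linear [[-33.0, 0.0, -5.0], [-33.0, 3.0, -4.0], [-32.0, 6.0, -4.0], [-32.0, 8.0, -5.0], [-31.0, 11.0, -4.0]] rot [[-0.0, -0.0, 0.084], [-0.0, -0.0, 0.084], [-0.0, -0.0, 0.084], [-0.0, -0.0, 0.084], [-0.0, -0.0, 0.084]]
```

Call:
{"api": "move_arm", "payload": {
  "linear": [
    [-30,-13,-4],
    [-31,-11,-5],
    [-32,-8,-4],
    [-33,-5,-5],
    [-32,-3,-4]
  ],
  "delta_rot": [
    [0,0,0.084],
    [0,0,0.084],
    [0,0,0.084],
    [0,0,0.084],
    [0,0,0.084]
  ],
  "hand": 1
}}

```text
clock: 2.67
tool_pos: [0.3423, 0.373, 0.2182]
orientation: [0.418, 0.908, 0.0, 0.0]
wrist_force: [0.8, 0.1, 0.4]
width: 0.0854
finger_force: 0.0
```

Call:
{"api": "move_arm", "payload": {
  "linear": [
    [-33,0,-5],
    [-33,3,-4],
    [-32,6,-4],
    [-32,8,-5],
    [-31,11,-4]
  ],
  "delta_rot": [
    [0,0,0.084],
    [0,0,0.084],
    [0,0,0.084],
    [0,0,0.084],
    [0,0,0.084]
  ]
}}

```text
clock: 3.08
tool_pos: [0.4504, 0.2487, 0.2403]
orientation: [0.598, 0.801, 0.0, 0.0]
wrist_force: [0.7, 1.1, 0.4]
width: 0.0853
finger_force: 0.0
```

Call:
{"api": "move_arm", "payload": {
  "linear": [
    [0,0,0],
    [0,0,0]
  ],
  "delta_rot": [
    [0,0,0],
    [0,0,0]
  ]
}}

```text
clock: 3.25
tool_pos: [0.4506, 0.2487, 0.2399]
orientation: [0.598, 0.802, 0.0, 0.0]
wrist_force: [0.1, -0.1, -0.7]
width: 0.0852
finger_force: 0.0
```

```bash
cat > look.py <<'E'
import sys; from h import *
np.set_printoptions(precision=4,suppress=True)
o=manip.get_obs(); im=manip.capture("wrist"); nm=sys.argv[1]
cv2.imwrite(f"pics/{nm}.png",im[:,:,::-1]); np.savez(f"{nm}.npz",pos=o["tool_pos"],q=o["orientation"])
print(o["clock"],o["tool_pos"],o["orientation"],o["q"],o["wrist_force"],o["width"])
for t in sys.argv[2:]:
    print(t,[(np.round(x["uv"],1),round(x["score"],2)) for x in manip.spot_point(t,"wrist")[:2]],
      [(np.round(x["extent"]),round(x["score"],2)) for x in (manip.search_frame(t,"wrist")[:1])])
E
python3 look.py w2 dock nest stop
```

```text
3.25 [0.4506 0.2487 0.2399] [0.5979 0.8016 0.0001 0.0001] [ 0.2874  0.1677  1.5431  0.0001  1.4305 -0.0016] [ 0.0803 -0.1437 -0.6874] 0.08519439181831696
dock [(array([321.8, 191.7]), 0.7)] [(array([282., 146., 365., 240.]), 0.57)]
nest [(array([317.4, 195.2]), 0.65), (array([319.9, 192.6]), 0.2)] [(array([279., 144., 365., 244.]), 0.56)]
stop [(array([319. , 188.7]), 0.77)] [(array([312., 170., 328., 216.]), 0.73)]
```

View pics/w2.png

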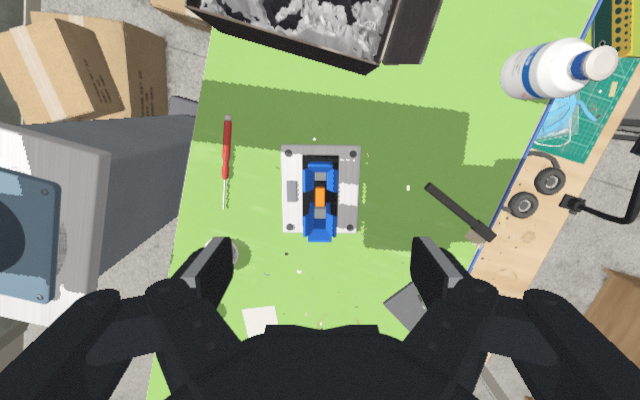

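The dock is centred at (320,190), with base corners at about (281,147), (360,147), (360,233) and (283,232). The orange block is at (320,197) and the fingers are open at the bottom of the frame.

```bash
cat > dk.py <<'E'
from h import *
np.set_printoptions(precision=4,suppress=True)
f=np.load("w2.npz"); c=cam("wrist",{"tool_pos":f["pos"],"orientation":f["q"]})
im=cv2.imread("pics/w2.png")
h=cv2.cvtColor(im,cv2.COLOR_BGR2HSV)
def blob(lo,hi,box):
    m=cv2.inRange(h,lo,hi); k=np.zeros_like(m); l,t,r,b=box; k[t:b,l:r]=m[t:b,l:r]; return k
g=~cv2.inRange(h,(35,60,30),(90,255,255))&255
k=np.zeros_like(g);k[135:245,265:380]=g[135:245,265:380]
b=blob((100,120,60),(125,255,255),(270,140,370,250)); o=blob((5,150,120),(22,255,255),(270,140,370,250))
for nm,m,z in [("orange",o,.042),("blue",b,.065)]:
    n,l,s,ce=cv2.connectedComponentsWithStats(m)
    i=1+np.argsort(-s[1:,4])[:2]; print(nm,s[i].tolist(),ce[i]); print([atz(c,ce[j],z) for j in i])
cs=np.array([[281,146],[360,146],[360,233],[283,232]],float)
cv2.cornerSubPix(cv2.cvtColor(im,6),(q:=cs.astype(np.float32).reshape(-1,1,2)),(4,4),(-1,-1),(3,30,.01)); print(q.reshape(-1,2))
P=np.array([atz(c,x,.012) for x in q.reshape(-1,2)]);print(P,P.mean(0))
for i,j in [(1,0),(2,3)]: d=P[i]-P[j];print(np.linalg.norm(d),np.arctan2(d[1],d[0]))
for i,j in [(0,3),(1,2)]: d=P[i]-P[j];print(np.linalg.norm(d),np.arctan2(-d[0],d[1]))
print("nest pt",atz(c,(317.4,195.2),.03),"dock pt",atz(c,(321.8,191.7),0), "tool yaw",2*np.arctan2(f["q"][1],f["q"][0])-np.pi/2)
cv2.imwrite("pics/dz.png",cv2.resize(im[135:255,260:380],None,fx=5,fy=5,interpolation=cv2.INTER_CUBIC))
E
python3 dk.py
```

```text
orange [[315, 187, 10, 19, 188]] [[319.5    196.0957]]
[array([0.4608, 0.2038, 0.042 ])]
blue [[303, 202, 34, 40, 927], [303, 161, 35, 32, 760]] [[319.2427 225.0831]
 [320.0184 175.4224]]
[array([0.4695, 0.1736, 0.065 ]), array([0.4521, 0.2359, 0.065 ])]
[[281. 146.]
 [360. 146.]
 [360. 233.]
 [283. 232.]]
[[0.3931 0.2482 0.012 ]
 [0.4958 0.2786 0.012 ]
 [0.5364 0.1574 0.012 ]
 [0.4274 0.1267 0.012 ]] [0.4632 0.2027 0.012 ]
0.1070733779143802 0.2880442799067143
0.11323815509913059 0.2740205412897015
0.12622324712153588 0.2747686873892903
0.12787852323068194 0.3230690734421442
nest pt [0.4587 0.2007 0.03  ] dock pt [0.4655 0.1987 0.    ] tool yaw 0.28901491623917797
```

View pics/dz.png

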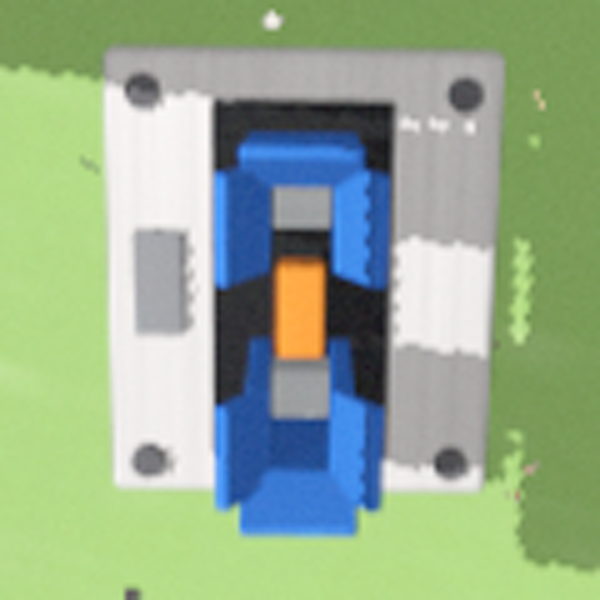

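Zoomed crop: base corners at crop (106,47), (505,51), (486,490), (116,489); block top centred at (300,309); grey stops above and below it. Next I fit the dock pose and go to the stand.

```bash
cat > fit.py <<'E'
from h import *
from scipy.optimize import least_squares
np.set_printoptions(precision=4,suppress=True)
f=np.load("w2.npz"); c=cam("wrist",{"tool_pos":f["pos"],"orientation":f["q"]})
pts=[((-55,65,12),(106,47)),((55,65,12),(505,51)),((55,-65,12),(486,490)),((-55,-65,12),(116,489)),
((-6.5,13,42),(275,259)),((6.5,13,42),(326,259)),((6.5,-13,42),(325,360)),((-6.5,-13,42),(275,360)),
((0,47.5,71),(301,133)),((0,-47.5,71),(298,535))]
def res(p,full=False):
    Rz=R.from_rotvec([0,0,p[2]]); r=[]
    for X,u in pts:
        r.append(proj(c,Rz.apply(np.array(X)/1000)+[p[0],p[1],0])-(np.array(u)/5+[259.9,134.9]))
    return np.array(r) if full else np.ravel(r)
s=least_squares(res,[.46,.2,.29],loss="soft_l1"); print(s.x); print(res(s.x,True).round(1))
E
python3 fit.py; python3 -c "
from h import *
plan([.44,-.09,.27],.119,9)"
```

```text
[0.4618 0.203  0.2798]
[[-1.2 -0.2]
 [ 0.2 -0.3]
 [ 0.1  0.4]
 [-0.6  0.1]
 [ 0.3  0.6]
 [ 0.   0.7]
 [ 0.  -0.6]
 [ 0.2 -0.7]
 [ 0.2  4.2]
 [ 0.2 -2.4]]
linear [[-36.0, -12.0, -3.0], [-36.0, -11.0, -4.0], [-37.0, -11.0, -3.0], [-36.0, -9.0, -3.0], [-37.0, -10.0, -4.0]] rot [[-0.0, -0.0, 0.019], [-0.0, -0.0, 0.019], [-0.0, -0.0, 0.019], [-0.0, -0.0, 0.019], [-0.0, -0.0, 0.019]]
linear [[-37.0, -8.0, -3.0], [-37.0, -8.0, -4.0], [-37.0, -7.0, -3.0], [-38.0, -6.0, -3.0]] rot [[-0.0, -0.0, 0.019], [-0.0, -0.0, 0.019], [-0.0, -0.0, 0.019], [-0.0, -0.0, 0.019]]
```

Call:
{"api": "move_arm", "payload": {
  "linear": [
    [-36,-12,-3],
    [-36,-11,-4],
    [-37,-11,-3],
    [-36,-9,-3],
    [-37,-10,-4]
  ],
  "delta_rot": [
    [0,0,0.019],
    [0,0,0.019],
    [0,0,0.019],
    [0,0,0.019],
    [0,0,0.019]
  ]
}}

```text
clock: 4.02
tool_pos: [0.4433, 0.0598, 0.2569]
orientation: [0.634, 0.774, 0.0, 0.0]
wrist_force: [0.2, -0.5, -0.2]
width: 0.0852
finger_force: 0.0
```

Call:
{"api": "move_arm", "payload": {
  "linear": [
    [-37,-8,-3],
    [-37,-8,-4],
    [-37,-7,-3],
    [-38,-6,-3],
    [0,0,0]
  ],
  "delta_rot": [
    [0,0,0.019],
    [0,0,0.019],
    [0,0,0.019],
    [0,0,0.019],
    [0,0,0]
  ]
}}

```text
clock: 4.43
tool_pos: [0.4405, -0.0972, 0.2703]
orientation: [0.665, 0.747, -0.001, 0.002]
wrist_force: [0.7, 0.3, 0.5]
width: 0.0851
finger_force: 0.0
```

```bash
python3 look.py w3 pink_phone pink_top pink_foot stand blue_phone case_phone
```

```text
4.4333 [ 0.4405 -0.0972  0.2703] [ 0.6652  0.7466 -0.0012  0.0016] [-0.4626  0.0324  1.6227 -0.0032  1.4841 -0.5775] [0.6676 0.3434 0.4557] 0.08509395730530314
pink_phone [(array([326.2, 195.1]), 0.56)] [(array([315., 160., 329., 236.]), 0.78)]
pink_top [(array([323. , 210.7]), 0.92)] [(array([317., 160., 328., 232.]), 0.58)]
pink_foot [] [(array([317., 160., 330., 233.]), 0.77)]
stand [(array([324.9, 237.9]), 0.78), (array([326.1, 258.2]), 0.3)] [(array([297., 147., 350., 323.]), 0.6)]
blue_phone [(array([326.9, 259.9]), 0.73)] [(array([320., 235., 328., 315.]), 0.76)]
case_phone [(array([327.6, 314.9]), 0.41)] [(array([319., 312., 330., 330.]), 0.51)]
```

View pics/w3.png

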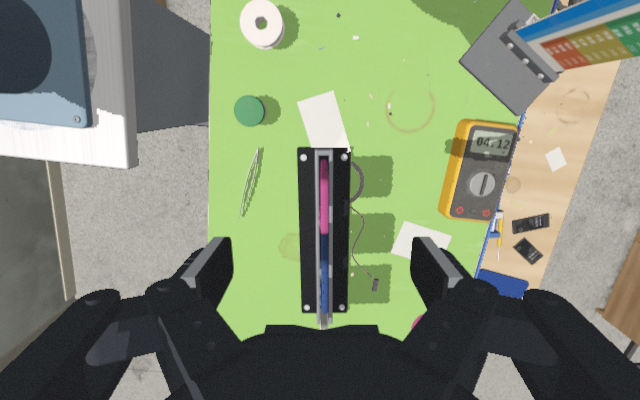

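The stand is seen from above, with its base spanning (299,148) to (349,313). The pink phone is at column ~323, rows 160–235, with blue below it and the case phone under the gripper.

```bash
cat > pk.py <<'E'
import sys; from h import *
np.set_printoptions(precision=4,suppress=True)
nm=sys.argv[1]; zs=[float(x) for x in sys.argv[2:]] or [.141]
f=np.load(nm+".npz"); c=cam("wrist",{"tool_pos":f["pos"],"orientation":f["q"]})
im=cv2.imread(f"pics/{nm}.png"); h=cv2.cvtColor(im,cv2.COLOR_BGR2HSV)
m=cv2.inRange(h,(150,70,50),(178,255,255)); m[:, :280]=0; m[:,380:]=0; m[250:]=0
n,l,s,ce=cv2.connectedComponentsWithStats(m); i=1+np.argmax(s[1:,4]); print(s[i])
for r in range(s[i,1],s[i,1]+s[i,3],4):
    cc=np.where(l[r]==i)[0]
    if len(cc): print(r,cc.min(),cc.max(),[atz(c,((cc.min()+cc.max())/2,r),z) for z in zs])
for u in [(298.5,147.5),(349.5,149),(347.5,313),(301,313)]: print(atz(c,u,.008))
cv2.imwrite("pics/pz_%s.png"%nm,cv2.resize(im[140:260,280:380],None,fx=5,fy=5,interpolation=cv2.INTER_CUBIC))
E
python3 pk.py w3
```

```text
[319 159  10  75 669]
159 321 325 [array([ 0.4398, -0.0824,  0.141 ])]
163 320 327 [array([ 0.4408, -0.0866,  0.141 ])]
167 320 327 [array([ 0.4413, -0.0908,  0.141 ])]
171 320 327 [array([ 0.4418, -0.095 ,  0.141 ])]
175 320 328 [array([ 0.4428, -0.0993,  0.141 ])]
179 320 328 [array([ 0.4433, -0.1036,  0.141 ])]
183 320 328 [array([ 0.4438, -0.1079,  0.141 ])]
187 320 328 [array([ 0.4443, -0.1123,  0.141 ])]
191 320 328 [array([ 0.4449, -0.1167,  0.141 ])]
195 320 328 [array([ 0.4454, -0.1212,  0.141 ])]
199 320 328 [array([ 0.4459, -0.1256,  0.141 ])]
203 320 328 [array([ 0.4464, -0.1302,  0.141 ])]
207 320 328 [array([ 0.447 , -0.1347,  0.141 ])]
211 319 328 [array([ 0.447 , -0.1394,  0.141 ])]
215 319 328 [array([ 0.4475, -0.144 ,  0.141 ])]
219 319 328 [array([ 0.4481, -0.1487,  0.141 ])]
223 320 328 [array([ 0.4491, -0.1533,  0.141 ])]
227 319 328 [array([ 0.4492, -0.1581,  0.141 ])]
231 320 328 [array([ 0.4503, -0.1628,  0.141 ])]
[ 0.4055 -0.0933  0.008 ]
[ 0.4804 -0.087   0.008 ]
[ 0.5168 -0.37    0.008 ]
[ 0.4365 -0.3792  0.008 ]
```

View pics/pz_w3.png

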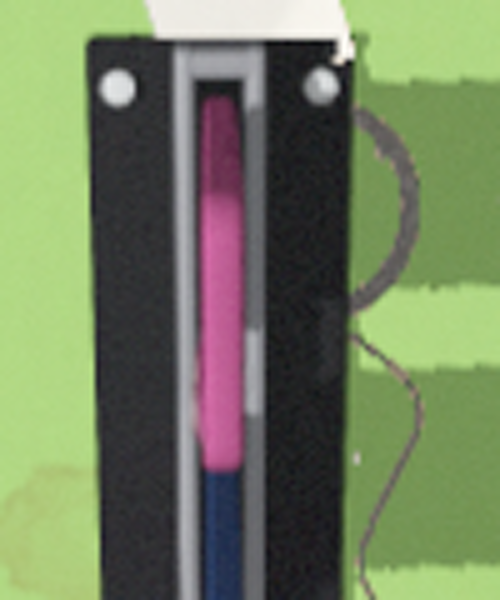

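The top face (light pink) spans rows 178–234 at column ~324.5, so its centre is about (0.4467,-0.1335). The camera bump is on the robot side in the -y half, so I'll grip about 7 mm to the +y side. Next I go lower and check.

```bash
python3 -c "
from h import *
plan([.446,-.1265,.18],.118,4)"
```

```text
linear [[-9.0, 0.0, 22.0], [-9.0, 1.0, 23.0], [-9.0, 0.0, 22.0], [-9.0, 0.0, 23.0]] rot [[0.0, 0.0, 0.001], [0.0, 0.0, 0.001], [0.0, 0.0, 0.001], [0.0, 0.0, 0.001]]
```

Call:
{"api": "move_arm", "payload": {
  "linear": [
    [-9,0,22],
    [-9,1,23],
    [-9,0,22],
    [-9,0,23],
    [0,0,0]
  ],
  "delta_rot": [
    [0,0,0],
    [0,0,0],
    [0,0,0],
    [0,0,0],
    [0,0,0]
  ]
}}

```text
clock: 5.5
tool_pos: [0.4432, -0.1266, 0.1758]
orientation: [0.663, 0.748, -0.001, -0.004]
wrist_force: [-0.6, 1.4, -0.5]
width: 0.0857
finger_force: 0.0
```

Call:
{"api": "move_arm", "payload": {
  "linear": [
    [0,0,0],
    [0,0,0]
  ],
  "delta_rot": [
    [0,0,0],
    [0,0,0]
  ]
}}

```text
clock: 5.67
tool_pos: [0.4461, -0.1269, 0.1809]
orientation: [0.663, 0.749, 0.0, 0.0]
wrist_force: [-0.1, 0.4, 0.3]
width: 0.0853
finger_force: 0.0
```

```bash
python3 look.py w4 pink_phone pink_top; sed -i 's/m\[250:\]=0/m[300:]=0/; s/140:260,280:380/140:290,260:400/; s/fx=5,fy=5/fx=4,fy=4/' pk.py; python3 pk.py w4 .141| head -40
python3 - <<'E'
from h import *
E
```

```text
5.6667 [ 0.4461 -0.1269  0.1809] [0.6631 0.7485 0.0002 0.0005] [-0.5185  0.113   1.7544  0.0003  1.2731 -0.6394] [-0.1163  0.3643  0.2837] 0.0852637264541865
pink_phone [(array([325.2, 191.6]), 0.83)] [(array([312., 148., 328., 245.]), 0.58)]
pink_top [(array([323.8, 213.9]), 0.58)] [(array([314., 147., 327., 247.]), 0.84)]
[ 315  148   14   99 1206]
148 319 324 [array([ 0.4409, -0.0881,  0.141 ])]
152 317 326 [array([ 0.4412, -0.091 ,  0.141 ])]
156 317 327 [array([ 0.442 , -0.0938,  0.141 ])]
160 317 327 [array([ 0.4423, -0.0968,  0.141 ])]
164 317 327 [array([ 0.4427, -0.0998,  0.141 ])]
168 317 328 [array([ 0.4434, -0.1027,  0.141 ])]
172 317 328 [array([ 0.4438, -0.1057,  0.141 ])]
176 316 328 [array([ 0.4438, -0.1088,  0.141 ])]
180 316 328 [array([ 0.4441, -0.1119,  0.141 ])]
184 316 328 [array([ 0.4445, -0.115 ,  0.141 ])]
188 316 328 [array([ 0.4449, -0.1181,  0.141 ])]
192 316 328 [array([ 0.4453, -0.1212,  0.141 ])]
196 317 328 [array([ 0.446 , -0.1243,  0.141 ])]
200 316 328 [array([ 0.446 , -0.1275,  0.141 ])]
204 316 328 [array([ 0.4464, -0.1308,  0.141 ])]
208 317 328 [array([ 0.4472, -0.1339,  0.141 ])]
212 316 327 [array([ 0.4468, -0.1373,  0.141 ])]
216 316 327 [array([ 0.4472, -0.1406,  0.141 ])]
220 316 327 [array([ 0.4476, -0.1439,  0.141 ])]
224 315 327 [array([ 0.4476, -0.1472,  0.141 ])]
228 315 328 [array([ 0.4484, -0.1506,  0.141 ])]
232 315 328 [array([ 0.4488, -0.1539,  0.141 ])]
236 315 328 [array([ 0.4492, -0.1573,  0.141 ])]
240 317 328 [array([ 0.4504, -0.1607,  0.141 ])]
244 317 327 [array([ 0.4505, -0.1642,  0.141 ])]
[ 0.4164 -0.1091  0.008 ]
[ 0.4761 -0.1037  0.008 ]
[ 0.5062 -0.3286  0.008 ]
[ 0.4425 -0.3362  0.008 ]
```

View pics/w4.png

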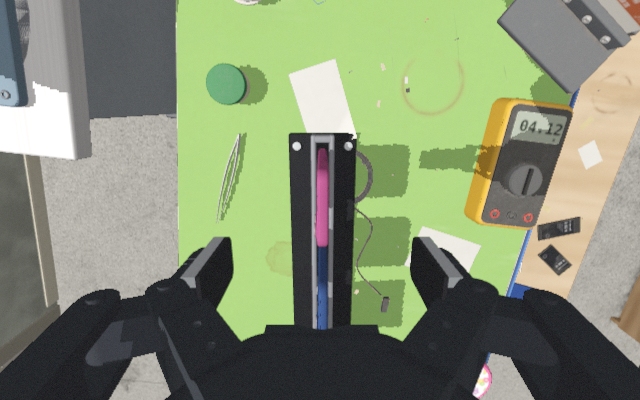

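Call:
{"api": "move_arm", "payload": {
  "linear": [
    [0,0,20],
    [0,0,20],
    [0,0,20],
    [0,0,19],
    [0,0,0]
  ],
  "delta_rot": [
    [0,0,0],
    [0,0,0],
    [0,0,0],
    [0,0,0],
    [0,0,0]
  ]
}}

```text
clock: 6.33
tool_pos: [0.4435, -0.1255, 0.0982]
orientation: [0.663, 0.749, -0.001, -0.003]
wrist_force: [-0.9, -0.4, 0.0]
width: 0.0856
finger_force: 0.0
```

Call:
{"api": "move_arm", "payload": {
  "linear": [
    [0,0,0],
    [0,0,0],
    [0,0,0],
    [0,0,0],
    [0,0,0]
  ],
  "delta_rot": [
    [0,0,0],
    [0,0,0],
    [0,0,0],
    [0,0,0],
    [0,0,0]
  ],
  "hand": -1,
  "force": 50
}}

```text
clock: 6.75
tool_pos: [0.4462, -0.1272, 0.1018]
orientation: [0.663, 0.749, 0.0, 0.001]
wrist_force: [0.1, 0.2, -0.2]
width: 0.0259
finger_force: 0.0
```

Call:
{"api": "move_arm", "payload": {
  "linear": [
    [0,0,0],
    [0,0,0],
    [0,0,0]
  ],
  "delta_rot": [
    [0,0,0],
    [0,0,0],
    [0,0,0]
  ]
}}

```text
clock: 7.0
tool_pos: [0.4462, -0.1271, 0.1015]
orientation: [0.663, 0.749, 0.0, 0.001]
wrist_force: [-0.9, 0.6, 4.6]
width: 0.0067
finger_force: 49.1
```

Call:
{"api": "move_arm", "payload": {
  "linear": [
    [0,0,-8],
    [0,0,-15],
    [0,0,-20],
    [0,0,-20],
    [0,0,-15]
  ],
  "delta_rot": [
    [0,0,0],
    [0,0,0],
    [0,0,0],
    [0,0,0],
    [0,0,0]
  ]
}}

```text
clock: 7.42
tool_pos: [0.4455, -0.1269, 0.1802]
orientation: [0.663, 0.749, -0.0, 0.0]
wrist_force: [0.5, 0.1, -1.9]
width: 0.0068
finger_force: 48.9
```

Call:
{"api": "move_arm", "payload": {
  "linear": [
    [0,0,-12],
    [0,0,-5],
    [0,0,0],
    [0,0,0]
  ],
  "delta_rot": [
    [0,0,0],
    [0,0,0],
    [0,0,0],
    [0,0,0]
  ]
}}

```text
clock: 7.75
tool_pos: [0.4452, -0.1267, 0.1954]
orientation: [0.663, 0.749, -0.0, -0.0]
wrist_force: [-0.3, -0.2, -2.4]
width: 0.0069
finger_force: 48.9
```

```bash
python3 look.py w5 pink_phone pink_foot pink_top
python3 - <<'E'
from h import *
a=cv2.imread("pics/w5.png")
b=cv2.cvtColor(manip.capture("side"),4)[180:330,230:400]; c=cv2.resize(b,(453,400),interpolation=cv2.INTER_CUBIC)
cv2.imwrite("pics/c5.png",np.hstack([a[:,180:500],c]))
E
```

```text
7.75 [ 0.4452 -0.1267  0.1954] [ 0.663   0.7486 -0.0001 -0.0004] [-0.5189  0.1011  1.7314 -0.0001  1.31   -0.6399] [-0.3287 -0.1795 -2.4202] 0.00691489868987739
pink_phone [(array([329.4, 220.7]), 0.58)] [(array([308., 160., 332., 313.]), 0.89)]
pink_foot [] [(array([310., 162., 330., 308.]), 0.77)]
pink_top [(array([318.2, 264.3]), 0.9)] [(array([312., 160., 333., 313.]), 0.72)]
```

View pics/c5.png

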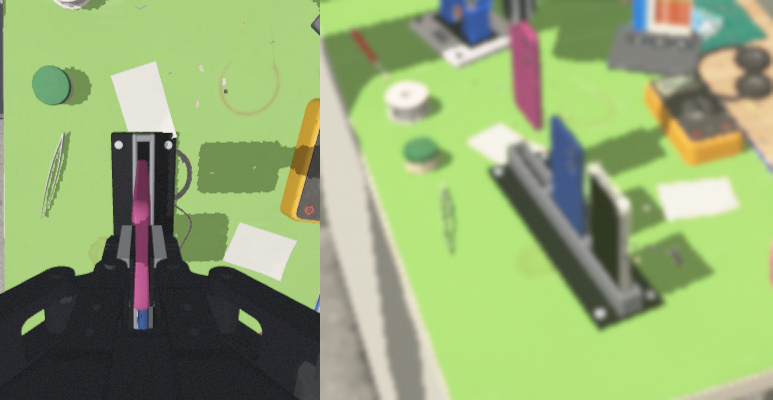

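Phone held upright; the side view shows it well clear of the stand and the other phones undisturbed. The wrist view shows the near edge straight at column ~322, foot at row 160.

```bash
python3 -c "
from h import *
plan([.4598,.2097,.198],.283,12)"
```

```text
linear [[28.0, 5.0, 0.0], [27.0, 5.0, 0.0], [28.0, 5.0, -1.0], [27.0, 5.0, 0.0], [28.0, 6.0, 0.0]] rot [[-0.0, -0.0, -0.013], [-0.0, -0.0, -0.013], [-0.0, -0.0, -0.013], [-0.0, -0.0, -0.013], [-0.0, -0.0, -0.013]]
linear [[27.0, 7.0, 0.0], [27.0, 7.0, 0.0], [28.0, 7.0, -1.0], [27.0, 7.0, 0.0], [27.0, 8.0, 0.0]] rot [[-0.0, -0.0, -0.013], [-0.0, -0.0, -0.013], [-0.0, -0.0, -0.013], [-0.0, -0.0, -0.013], [-0.0, -0.0, -0.013]]
linear [[26.0, 8.0, 0.0], [27.0, 8.0, 0.0]] rot [[-0.0, -0.0, -0.013], [-0.0, -0.0, -0.013]]
```

Call:
{"api": "move_arm", "payload": {
  "linear": [
    [28,5,0],
    [27,5,0],
    [28,5,-1],
    [27,5,0],
    [28,6,0]
  ],
  "delta_rot": [
    [0,0,-0.013],
    [0,0,-0.013],
    [0,0,-0.013],
    [0,0,-0.013],
    [0,0,-0.013]
  ]
}}

```text
clock: 8.57
tool_pos: [0.451, 0.0145, 0.1968]
orientation: [0.638, 0.77, -0.0, 0.0]
wrist_force: [0.1, 0.8, -2.1]
width: 0.0063
finger_force: 48.9
```

Call:
{"api": "move_arm", "payload": {
  "linear": [
    [27,7,0],
    [27,7,0],
    [28,7,-1],
    [27,7,0],
    [27,8,0]
  ],
  "delta_rot": [
    [0,0,-0.013],
    [0,0,-0.013],
    [0,0,-0.013],
    [0,0,-0.013],
    [0,0,-0.013]
  ]
}}

```text
clock: 8.98
tool_pos: [0.4575, 0.1554, 0.1978]
orientation: [0.613, 0.79, 0.0, 0.0]
wrist_force: [0.5, 0.1, -2.1]
width: 0.0066
finger_force: 48.9
```

Call:
{"api": "move_arm", "payload": {
  "linear": [
    [26,8,0],
    [27,8,0],
    [0,0,0],
    [0,0,0],
    [0,0,0]
  ],
  "delta_rot": [
    [0,0,-0.013],
    [0,0,-0.013],
    [0,0,0],
    [0,0,0],
    [0,0,0]
  ]
}}

```text
clock: 9.4
tool_pos: [0.4594, 0.2091, 0.1975]
orientation: [0.602, 0.798, -0.0, -0.0]
wrist_force: [1.4, -1.2, -2.0]
width: 0.0065
finger_force: 48.9
```

```bash
python3 look.py w6 pink_foot nest dock
python3 - <<'E'
from h import *
np.set_printoptions(precision=1,suppress=True)
f=np.load("w6.npz"); c=cam("wrist",{"tool_pos":f["pos"],"orientation":f["q"]})
Rz=R.from_rotvec([0,0,.283]); D=np.array([.4618,.203,0])
for X in [(-55,65,12),(55,65,12),(0,47.5,71),(-8,37.5,58),(8,37.5,58)]: print("dock",X,proj(c,D+Rz.apply(np.array(X)/1000)))
z=f["pos"][2]-.0935
for X in [(-4.5,33.5),(4.5,33.5)]: print("foot",proj(c,[*(D+Rz.apply([X[0]/1000,X[1]/1000,0]))[:2],z]))
im=cv2.imread("pics/w6.png"); cv2.imwrite("pics/c6.png",cv2.resize(im[110:290,220:420],None,fx=3.3,fy=3.3,interpolation=cv2.INTER_CUBIC))
E
```

```text
9.4 [0.4594 0.2091 0.1975] [ 0.6024  0.7982 -0.0004 -0.    ] [ 0.2062  0.1763  1.6367 -0.0005  1.3293 -0.0714] [ 1.3687 -1.2377 -2.0233] 0.006529003654508334
pink_foot [] [(array([313., 162., 328., 308.]), 0.8)]
nest [(array([324.5, 173.5]), 0.6)] [(array([277., 114., 371., 222.]), 0.77)]
dock [(array([324. , 167.2]), 0.77)] [(array([280., 115., 371., 223.]), 0.68)]
dock (-55, 65, 12) [275.6 114.8]
dock (55, 65, 12) [368.8 114.2]
dock (0, 47.5, 71) [322.4 134.3]
dock (-8, 37.5, 58) [314.8 142.7]
dock (8, 37.5, 58) [330.  142.6]
foot [317.6 153.3]
foot [327.5 153.2]
```

View pics/c6.png

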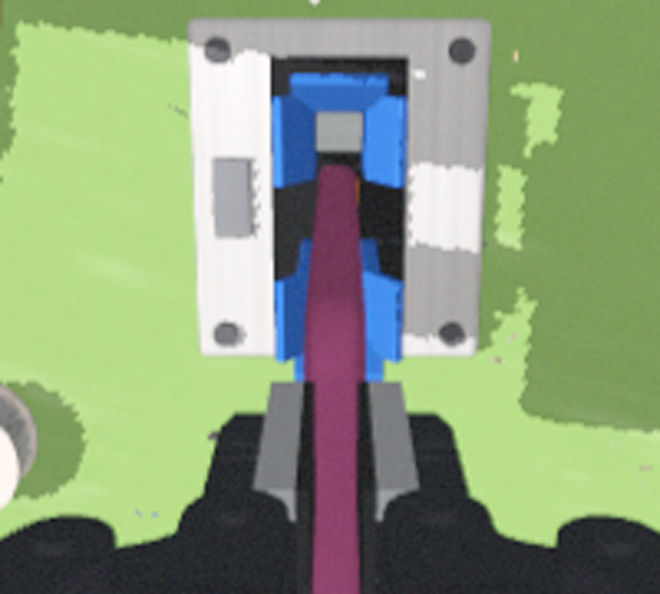

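The dock base corners at (277.6,115.5) and (368.5,116) match the fit. The phone's foot, columns 317–328, is centred on the slot in thickness. Its near edge is at row 160 against 153 predicted, so I check the width offset and corner rounding.

Run:
```python
from h import *
np.set_printoptions(precision=4,suppress=True)
def C(n):
    f=np.load(n+".npz"); return cam("wrist",{"tool_pos":f["pos"],"orientation":f["q"]}),f["pos"]
c,p=C("w4")
a=atz(c,(290,133),.008);b=atz(c,(355,134),.008);u=np.array([np.sin(.118),-np.cos(.118),0])
print(a,b,np.linalg.norm(a-b),"bay centre",(a+b)/2+.05*u)
def edge(c,cen,ya,zf,r):
    y=np.array([-np.sin(ya),np.cos(ya),0]); best=999
    for t in np.linspace(0,np.pi/2,20):
        q=np.array([cen[0],cen[1],zf])+y*(.0335-r+r*np.sin(t))+np.array([0,0,r-r*np.cos(t)]); best=min(best,proj(c,q)[1])
    return best
for r in (0,.005,.01):
    print(r,"w4 row(obs148)",edge(c,(.4467,-.1335),.118,.008,r))
    c5,p5=C("w5");print("w5 (obs ~160)",edge(c5,(.4467-.001,-.1335+.0003),.118,p5[2]-.0935,r))
    c6,p6=C("w6");print("w6 (obs 160)",edge(c6,p6[:2]-.007*np.array([-.279,.96]),.283,p6[2]-.0935,r))
for n in("w5","w6"):
    h=cv2.cvtColor(cv2.imread(f"pics/{n}.png"),cv2.COLOR_BGR2HSV)
    m=cv2.inRange(h,(150,70,40),(178,255,255)); m[:,:300]=0;m[:,345:]=0
    for r in range(155,225,6): w=np.where(m[r])[0]; print(n,r,w.min() if len(w) else 0,w.max() if len(w) else 0)
```

```text
[ 0.4051 -0.0935  0.008 ] [ 0.48   -0.0856  0.008 ] 0.07533809348682584 bay centre [ 0.4484 -0.1392  0.008 ]
0 w4 row(obs148) 142.7105322316379
w5 (obs ~160) 153.3149990842832
w6 (obs 160) 153.756834075151
0.005 w4 row(obs148) 143.21339101700062
w5 (obs ~160) 154.11477823490046
w6 (obs 160) 154.56704527527972
0.01 w4 row(obs148) 143.7285930776214
w5 (obs ~160) 154.93870616981965
w6 (obs 160) 155.4017055759512
w5 155 0 0
w5 161 317 327
w5 167 317 327
w5 173 316 328
w5 179 315 328
w5 185 315 328
w5 191 314 328
w5 197 312 329
w5 203 312 329
w5 209 312 329
w5 215 311 329
w5 221 311 329
w6 155 0 0
w6 161 317 326
w6 167 316 327
w6 173 316 328
w6 179 315 328
w6 185 315 328
w6 191 314 328
w6 197 314 328
w6 203 313 329
w6 209 313 329
w6 215 313 329
w6 221 313 329
```

The three views agree that the phone's centre is about 11 mm from the grasp point, not 7. I shift 4 mm along tool x and 1 mm along y, then descend to just above the contact block.

Call:
{"api": "move_arm", "payload": {
  "linear": [
    [4,1,0],
    [0,0,12],
    [0,0,12],
    [0,0,8],
    [0,0,0]
  ],
  "delta_rot": [
    [0,0,0],
    [0,0,0],
    [0,0,0],
    [0,0,0],
    [0,0,0]
  ]
}}

```text
clock: 10.17
tool_pos: [0.4582, 0.2132, 0.164]
orientation: [0.603, 0.798, -0.001, -0.001]
wrist_force: [-0.4, -0.1, -2.1]
width: 0.0068
finger_force: 48.9
```

Call:
{"api": "move_arm", "payload": {
  "linear": [
    [0,0,7],
    [0,0,7],
    [0,0,7],
    [0,0,5],
    [0,0,0]
  ],
  "delta_rot": [
    [0,0,0],
    [0,0,0],
    [0,0,0],
    [0,0,0],
    [0,0,0]
  ]
}}

```text
clock: 10.58
tool_pos: [0.4586, 0.2132, 0.1385]
orientation: [0.603, 0.798, -0.001, -0.001]
wrist_force: [-0.4, -0.9, -1.1]
width: 0.0064
finger_force: 48.9
```

```bash
python3 look.py w7 nest
python3 - <<'E'
from h import *
im=cv2.imread("pics/w7.png"); cv2.imwrite("pics/c7.png",cv2.resize(im[70:250,220:420],None,fx=3.3,fy=3.3,interpolation=cv2.INTER_CUBIC))
E
```

```text
10.5833 [0.4586 0.2132 0.1385] [ 0.6027  0.798  -0.0009 -0.0008] [ 0.2143  0.2289  1.7221 -0.      1.1929 -0.0627] [-0.3982 -0.8671 -1.0864] 0.0063842205468677
nest [(array([319.8, 190.8]), 0.75)] [(array([267., 120., 381., 239.]), 0.58)]
```

View pics/c7.png

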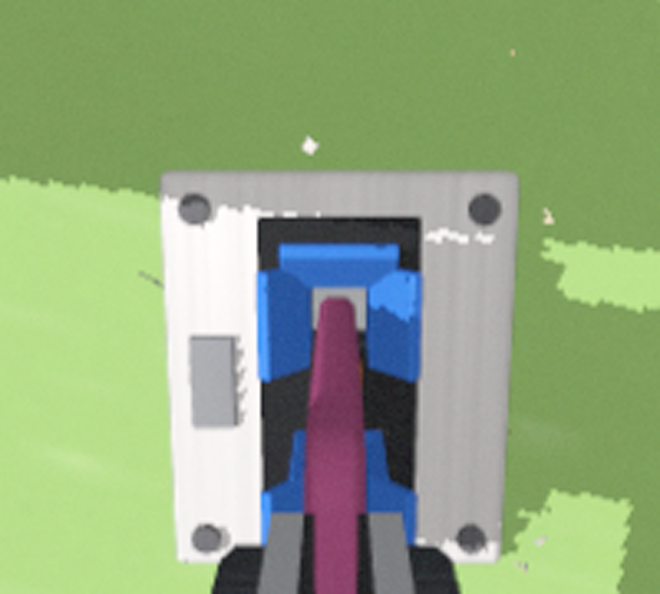

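The foot (crop 318–355) sits inside the slot (313–366) and near the far stop ledge, with clearance all round. Pressing down slowly now.

Call:
{"api": "move_arm", "payload": {
  "linear": [
    [0,0,3],
    [0,0,3],
    [0,0,3],
    [0,0,2],
    [0,0,0]
  ],
  "delta_rot": [
    [0,0,0],
    [0,0,0],
    [0,0,0],
    [0,0,0],
    [0,0,0]
  ]
}}

```text
clock: 11.15
tool_pos: [0.4599, 0.2136, 0.1291]
orientation: [0.603, 0.798, 0.0, 0.0]
wrist_force: [0.2, 0.7, 3.8]
width: 0.0066
finger_force: 49.8
```

Call:
{"api": "move_arm", "payload": {
  "linear": [
    [0,0,2],
    [0,0,1],
    [0,0,0]
  ],
  "delta_rot": [
    [0,0,0],
    [0,0,0],
    [0,0,0]
  ]
}}

```text
clock: 11.4
tool_pos: [0.4597, 0.2135, 0.1259]
orientation: [0.603, 0.798, 0.0, 0.0]
wrist_force: [-0.1, 0.9, 5.1]
width: 0.0064
finger_force: 49.9
```

Call:
{"api": "move_arm", "payload": {
  "linear": [
    [0,0,1],
    [0,0,0],
    [0,0,0]
  ],
  "delta_rot": [
    [0,0,0],
    [0,0,0],
    [0,0,0]
  ]
}}

```text
clock: 11.65
tool_pos: [0.4598, 0.2135, 0.1251]
orientation: [0.603, 0.798, 0.0, 0.0]
wrist_force: [-1.2, 0.5, 4.5]
width: 0.0063
finger_force: 49.9
```

Call:
{"api": "move_arm", "payload": {
  "linear": [
    [0,0,1],
    [0,0,0],
    [0,0,0]
  ],
  "delta_rot": [
    [0,0,0],
    [0,0,0],
    [0,0,0]
  ]
}}

```text
clock: 11.9
tool_pos: [0.4598, 0.2135, 0.1241]
orientation: [0.603, 0.798, 0.0, 0.0]
wrist_force: [-0.2, 0.9, 5.8]
width: 0.0062
finger_force: 50.0
```

Call:
{"api": "move_arm", "payload": {
  "linear": [
    [0,0,1],
    [0,0,0],
    [0,0,0]
  ],
  "delta_rot": [
    [0,0,0],
    [0,0,0],
    [0,0,0]
  ]
}}

```text
clock: 12.15
tool_pos: [0.4602, 0.2138, 0.1236]
orientation: [0.603, 0.798, 0.001, 0.0]
wrist_force: [-0.2, 1.6, 7.9]
width: 0.0067
finger_force: 50.3
```

Call:
{"api": "move_arm", "payload": {
  "linear": [
    [0,0,1],
    [0,0,0],
    [0,0,0]
  ],
  "delta_rot": [
    [0,0,0],
    [0,0,0],
    [0,0,0]
  ]
}}

```text
clock: 12.4
tool_pos: [0.4609, 0.2142, 0.1235]
orientation: [0.603, 0.798, 0.002, 0.001]
wrist_force: [-0.6, 2.7, 11.6]
width: 0.0069
finger_force: 50.9
```

Hard stop met at TCP z 0.1235, as predicted. I add a little more press for margin, then check that it holds.

Call:
{"api": "move_arm", "payload": {
  "linear": [
    [0,0,1],
    [0,0,0.5],
    [0,0,0],
    [0,0,0],
    [0,0,0]
  ],
  "delta_rot": [
    [0,0,0],
    [0,0,0],
    [0,0,0],
    [0,0,0],
    [0,0,0]
  ]
}}

```text
clock: 12.82
tool_pos: [0.462, 0.2147, 0.1234]
orientation: [0.603, 0.798, 0.003, 0.002]
wrist_force: [-1.5, 3.9, 20.3]
width: 0.0069
finger_force: 51.8
```

Call:
{"api": "move_arm", "payload": {
  "linear": [
    [0,0,0],
    [0,0,0],
    [0,0,0],
    [0,0,0],
    [0,0,0]
  ],
  "delta_rot": [
    [0,0,0],
    [0,0,0],
    [0,0,0],
    [0,0,0],
    [0,0,0]
  ]
}}

```text
clock: 13.23
tool_pos: [0.462, 0.2147, 0.1234]
orientation: [0.603, 0.798, 0.003, 0.002]
wrist_force: [-0.6, 2.3, 18.7]
width: 0.0065
finger_force: 51.8
```

```bash
python3 look.py w8 nest
python3 - <<'E'
from h import *
print(manip.get_obs()["moment"])
im=cv2.imread("pics/w8.png")[60:260,230:410]; b=cv2.cvtColor(manip.capture("scene"),4)[150:350,210:390]
cv2.imwrite("pics/c8.png",cv2.resize(np.hstack([im,b]),None,fx=2.2,fy=2.2,interpolation=cv2.INTER_CUBIC))
E
```

```text
13.2333 [0.462  0.2147 0.1234] [0.6027 0.798  0.003  0.0018] [ 0.2149  0.2442  1.7426  0.0013  1.1479 -0.0627] [-0.5959  2.3074 18.658 ] 0.006512697199060667
nest [(array([318. , 195.2]), 0.83)] [(array([261., 123., 377., 247.]), 0.73)]
[0.50844578 0.23611947 0.02894573]
```

View pics/c8.png

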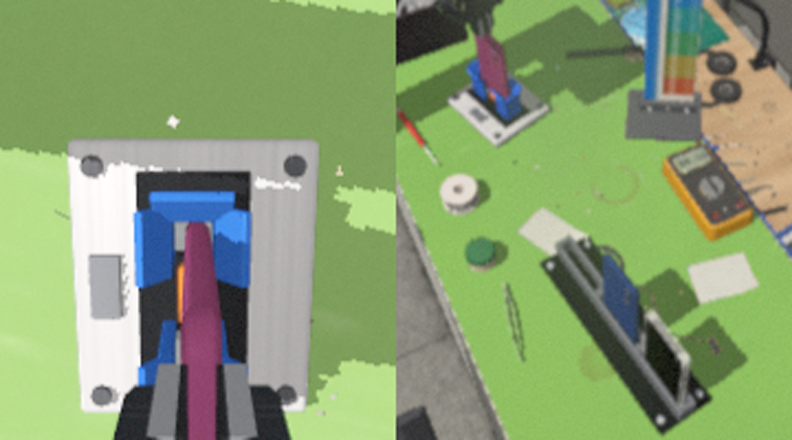

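The phone is seated in the nest, with the foot over the far stop ledge and the block covered. It holds steady at 18.7 N, and the other phones are untouched. Handing in.

```bash
python3 -c "
from bench import manip
print(manip.finish_job())"
```

```text
the job is handed in; nothing more can be done
None
```

I handed in the job with the pink phone in the dock nest, same end down and upright to within about half a degree. It is still gripped at about 50 N and pressed against the stops at about 19 N; the last pictures showed the other two phones standing untouched, and the arm stayed well clear of the bottle.

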